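Load a sample cell and wind it snug into the analyser with the star wheel

TASK

Put the yellow-lidded sample cell upright into the pocket of the analyser's tray and let go of it, then wind the tray in by pushing the spokes of the star wheel one after another, until the cell sits snugly against the soft seal inside: go on past first touch until the wheel is clearly stiffer than when it ran free, but stop before it is twice as stiff. Do not force the wheel or push the tray itself, and leave the other cells, dishes, bottle and meter where they are.

Things in the scene. Friction and masses are not known exactly. Their poses are not given: they have to be found in the camera images.
- cell_mid (a point): Centre (half-way up) of the loose sample cell with the YELLOW lid: an upright aluminium block 44 mm wide (its x), 60 mm long (its y), 60 mm tall, about 0.16 kg, standing on the table at the start. Take it across the 44 mm width. Either end may face forward.
- cell_blue_mid (a point): Centre of a like cell with a BLUE lid, same size. Not wanted; leave it alone.
- cell_white_mid (a point): Centre of a like cell with a WHITE lid, same size. Not wanted; leave it alone.
- tray_pocket (a point): Centre of the black tray's pocket floor, 45 mm above the table. y = the way the tray travels into the analyser, z up. Pocket 52 mm wide (x), 68 mm long (y), for a cell with its y along this y. Rims 5 mm high, 6 mm thick at the sides, 4 mm at the front (+y); at the back (-y) a wall 30 mm high, 6 mm thick, pushes the cell.
- hood_front (a point): Fixed point at the middle of the hood's front edge, on its top, 128 mm above the table, axes as the tray pocket; 65 mm ahead (+y) of the pocket centre at tray 0. The hood is 182 mm wide; the tray and cell enter its opening, 72 mm wide, 115 mm high above the table. A 260 mm tall cabinet stands 65 mm further to +y. The springy seal is inside, out of sight.
- tray (a joint): Travel of the tray into the analyser, m; geared to the wheel, 16 mm per radian; starts at 0 to 12 mm. A cell against the pocket's back wall first touches the seal somewhere from 45 to 59 mm: the last user set it and it cannot be seen. The seal gives 4 N per mm. The cell should end pressed with about 15 N, some 4 mm past first touch (6 to 25 N is good, over 36 N breaks it).
- wheel_hub (a point): Point on the star wheel's upright axis at mid-height of its spokes, 85 mm above the table; fixed, axes as the tray pocket; 160 mm to -y of the pocket centre at tray 0. Five level steel spokes, 10 mm rods 72 degrees apart, reach 82 mm out and end in 18 mm balls (one red, four black). Hub 44 mm across, its top 16 mm above this point. Gearbox top 37 mm below it.
- guard_edge (a point): Middle of the open edge of the grey guard's roof, on its top, 117 mm above the table; axes as the tray pocket. The guard, 210 mm wide, covers the half of the wheel towards the tray, starting 22 mm to +y of the wheel's axis, so that no finger can go round there; the half towards -y is open from above.
- wheel (a joint): Star wheel angle, rad; at 0 the red spoke points along the hub's +x. Grows anticlockwise from above, winding in (open-side spokes go to +x). Starts 0 to 0.75, stays where left. Free, it takes 0.42 N m (6.5 N at 65 mm out); each N on the cell adds 0.016 N m, so stop at 0.66 N m, about 10 N at 65 mm (0.54 to 0.80 is good). When a push halts, the force sags by 0.1 N m or so. Never over 20 N.
- dish_a: Glass dish, 90 mm across, 16 mm high; origin under its centre. Leave it.
- dish_b: Glass dish like the other. Leave it.
- reagent: Amber bottle, 48 mm across, 110 mm tall; origin under its centre. Leave it.
- meter: Black hand meter lying flat, 85 x 160 x 32 mm; origin under its centre. Leave it.
There are look-alikes about, which are no part of the job. Leave any orange look-alike of the part that bears cell_mid alone.

How it is judged (in metres and radians):
On the way, in this order (a step that is already met when the one before it is completed fails the run):
1. the yellow-lidded cell stands flat in the tray's pocket, let go (x of cell_mid in the frame of tray_pocket between -0.007 and 0.007 m and y of cell_mid in the frame of tray_pocket between -0.008 and 0.008 m and z of cell_mid in the frame of tray_pocket between 0.025 and 0.035 m and angle between cell_mid's own z axis and vertical below 0.1 rad and angle between the y axis of cell_mid and the y axis of tray_pocket, either way round below 0.2 rad and contact force between the fingers and cell below 0.2 N and value of joint tray below 0.025 m), for 0.2 s.
2. the tray has been wound in with the cell aboard (value of joint tray above 0.032 m and x of cell_mid in the frame of tray_pocket between -0.007 and 0.007 m and y of cell_mid in the frame of tray_pocket between -0.008 and 0.008 m and z of cell_mid in the frame of tray_pocket between 0.025 and 0.035 m and angle between cell_mid's own z axis and vertical below 0.1 rad and angle between the y axis of cell_mid and the y axis of tray_pocket, either way round below 0.2 rad), for 0.1 s.
At the end, for the whole second after the job is handed in: The yellow-lidded cell stands upright in the tray's pocket (within 7 to 8 mm of its centre), the tray is wound in more than 40 mm, and tray and seal press the cell with 6 to 25 N, everything still (x of cell_mid in the frame of tray_pocket between -0.007 and 0.007 m and y of cell_mid in the frame of tray_pocket between -0.008 and 0.008 m and z of cell_mid in the frame of tray_pocket between 0.025 and 0.035 m and angle between cell_mid's own z axis and vertical below 0.1 rad and angle between the y axis of cell_mid and the y axis of tray_pocket, either way round below 0.2 rad and value of joint tray above 0.04 m and contact force between cell and tray between 6 and 25 N and velocity of joint wheel between -0.05 and 0.05 rad/s and linear speed of cell below 0.01 m/s); the robot touches nothing.
It fails at once if the cell pressed with more than 36 N (window broken) (contact force between cell and tray above 36 N).
It fails at once if the wheel forced with more than 20 N (contact force between any of the fingers, the arm and wheel above 20 N).
It fails at once if the tray itself pushed by the robot with more than 15 N (contact force between any of the fingers, the arm and tray above 15 N).
It fails at once if another cell, a dish, the bottle or the meter moved more than 30 mm, or a cell or the bottle tipped (distance of any of cell_blue_mid, cell_white_mid, dish_a, dish_b, reagent, meter from where it was at the start of the episode above 0.03 m or angle between any of cell_blue_mid, cell_white_mid, reagent's own z axis and vertical above 0.5 rad).
It also fails if it takes over 72 s, if anything falls off the work surface, if the arm or the gripper's body presses on something with over 40 N, if the wrist force passes 120 N, or if a joint passes its speed limit or range.

ROBOT

A 6-joint arm with a two-finger parallel gripper is mounted at the origin on the work surface. World frame = base frame: x ahead of the robot, y to its left, z up, the work surface at z = 0. Lengths are in mm, angles in rad, forces in N, time in s.
With the tool pointing down it reaches from about 350 to 775 mm from the base axis. Payload 7.3 kg.
Tool frame: the origin (TCP) lies at the very end of the fingers, on their centre line; the grasp point (between the pads) lies 19 mm behind it (bot.grip_point_offset is the distance from the TCP to the grasp point, in mm); z points along the fingers, y is the line along which they close (so a half turn about z gives the same grasp; the last joint's range is limited). The gripper opens to 92 mm and grips with 3 to 60 N. Pads are 19 mm wide; open, the fingers measure 130 mm over their backs; the gripper's body (75 mm by 190 mm) begins 47 mm behind the grasp point.
Start: joints at [1.119, 0.342, 1.524, -0, 1.275, -0.146], TCP at [158.04, 500.668, 226.741] pointing down, gripper open.
Joint ranges: [-2.53, 2.53], [-0.77, 2.02], [0.04, 2.7], [-1, 4.14], [0.28, 2.66], [-3.11, 3.11]. Speed limits (rad/s): [2.57, 2.57, 3.14, 3.14, 3.14, 3.14].

INTERFACE

Orientations are given as [roll, pitch, yaw] about the fixed x, y, z axes, in that order (R = Rz(yaw) Ry(pitch) Rx(roll)).
In Python, from plant import bot gives the robot as it stands. The module is installed in compiled form; this text tells all that it offers.
- The arm moves only by the shell command python3 -m jog 'ROWS' [OPENING]. ROWS is JSON, a list of rows, each a list of 6 numbers: the shift along the tool's x, y, z in mm, then the turn, a rotation vector about the tool's x, y, z in rad. In form: [[dx, dy, dz, rx, ry, rz], ...]. A call has 1 to 12 rows; each row shifts and turns the commanded pose from where the row before left it, along the tool's axes as they then stand; what a row does not reach is not made up. A row lasts 1/10 s, in which the tool goes at most 50 mm and 8.59 degrees, less where a joint would pass 70% of its speed; a pose out of reach is approached as far as the arm can. A call with a gripper value outside its range is refused whole. OPENING is the opening in per cent of the stroke, from 0 (shut) to 100 (fully open), set as the call begins (- or left out, the last holds). The fingers move at their own pace and stop on an object; the grip force is fixed at half the most. Time passes only in rows, so rows that do not move let the fingers close. It gives the time, the measured TCP pose, the force, the opening and the grip force at its end, in the units of the state.
- bot.get_obs(): the state, without advancing time (a new reading comes with each control period).
- bot.capture(name): name is "scene" or "top"; returns the picture (384x512x3 uint8, red, green, blue); there is no depth.
- bot.camera_model(name): a dict with "fx", "fy", "cx", "cy" (pixels), "position" and "orientation" of the camera in the world. Camera axes: x right, y down, z forward; pixel columns grow to the right and rows downward; lengths in mm; the calibration is good to about 2 mm. A picture is of the moment at which its call begins. camera_model takes no time and is no camera call.
- bot.close_job(): hands the job in; it is judged then, once.
Trained networks look in the newest picture that a camera, given by its name, has taken for a name from the list of things; names that differ only in an ending like _2 or _b are one class to them, and where a whole thing is asked for, a point or a joint stands for the part that bears it (a point fixed in the world has none). Each returns a list of dicts, best first, with "p" (0 to 1); they miss things now and then, are a little off and sometimes report something else, mostly with a low value. They report only what shows in the picture. A call takes as long as a camera call. They do not tell look-alikes from the thing itself.
- bot.outline_of(target, camera): "mask" (384x512 bool, what is visible of it) and "pixel" ([column, row] in pixels, amid what is visible of it).
The state is a dict: "time": time; "joint_positions": joint angles; "dq": joint speeds; "tau": joint torques, N m; "tool_pos": TCP position; "tcp_rot": TCP orientation; "contact_force": force on the tool from outside, world axes, zero at the start; "moment": the same for the moment, N m; "grip_width": finger opening in mm; "finger_force": force on a finger pad.
Only numpy, scipy, OpenCV 4.12 (cv2) and the standard library are available. Lean on these libraries where they do the work, as an engineer would, in place of code of your own. Each camera call takes 0.05 s, during which the arm holds its last target. There are 200 camera calls.

## Working session

There is one attempt and no reset: what is moved stays moved. The work goes in short steps, Python scripts to look and compute and a shell command to move; the robot and the scene stay as the last step left them, time stands still between calls to the robot, and variables do not carry over. Pictures are saved under pics/ and viewed, at most 10 in all, crops included, and the job is handed in when it is done.

```bash
mkdir -p pics; python3 - <<'E'
from plant import bot
import cv2,numpy as np
for n in("scene","top"):
    im=bot.capture(n); cv2.imwrite(f"pics/{n}0.png",im[:,:,::-1]); print(n,bot.camera_model(n))
print(bot.get_obs())
E
```

```text
scene {'fx': 377.1400007527795, 'fy': 377.1400007527795, 'cx': 256.02111646641197, 'cy': 191.9652435261941, 'position': array([1313.69442702,  -77.33148955, 1036.74813016]), 'orientation': array([-2.41949168, -0.01140779,  1.54897468])}
top {'fx': 401.43719253354294, 'fy': 401.43719253354294, 'cx': 257.61162269574163, 'cy': 191.5193548961996, 'position': array([ 452.46734745,  -20.54935621, 1441.51609327]), 'orientation': array([-3.07956914,  0.00474466, -1.57832228])}
{'time': 0.1, 'joint_positions': array([ 1.11900741e+00,  3.42692407e-01,  1.52489191e+00,  1.04037647e-05,
        1.27538914e+00, -1.46036419e-01]), 'dq': array([-0.00010099, -0.00227385, -0.00317332,  0.00081104,  0.0004695 ,
       -0.00073554]), 'tau': array([ 1.24821512e-03, -4.32009244e+01, -2.44694209e+01,  7.17629911e-02,
        5.26306266e-02, -5.10241057e-05]), 'tool_pos': array([157.87215446, 500.33852183, 226.10434863]), 'tcp_rot': array([-3.14022799e+00, -2.10775543e-04,  2.83583698e+00]), 'contact_force': array([ 0.24923317, -0.74529534,  0.51564431]), 'moment': array([-0.04293523,  0.00075044,  0.0011984 ]), 'finger_force': 0.0, 'grip_width': 91.6646548420967}
```

```bash
python3 - <<'E'
import cv2,numpy as np
a=cv2.imread("pics/top0.png");cv2.imwrite("pics/top0b.png",cv2.resize(a,(800,600),interpolation=cv2.INTER_CUBIC))
a=cv2.imread("pics/scene0.png");cv2.imwrite("pics/scene0b.png",cv2.resize(a,(800,600),interpolation=cv2.INTER_CUBIC))
E
```

```text
(no output)
```

View pics/top0b.png

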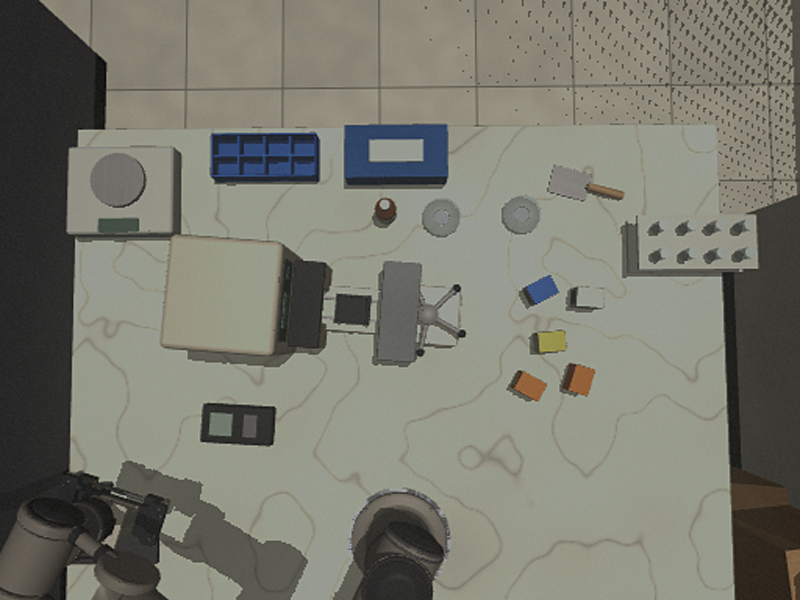

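View pics/scene0b.png

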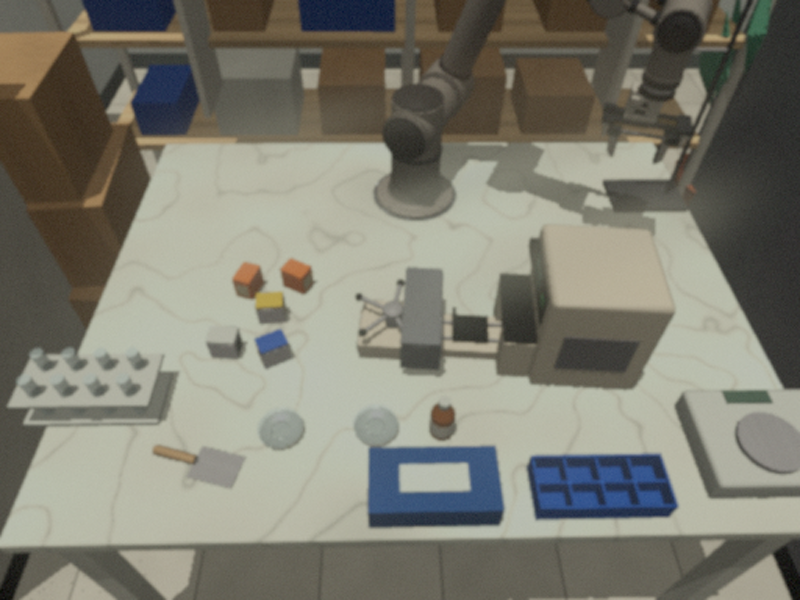

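Yellow lid at top image (800-wide) (549,342). It could be mistaken for the oranges at (529,385) and (578,380), the blue at (540,291) or the white at (587,298). I choose the yellow lid and check it in a crop together with the tray and wheel.

```bash
cat >h.py <<'E'
from plant import bot
import cv2,numpy as np
from scipy.spatial.transform import Rotation as R
def w(px,z,n="top"):
    c=bot.camera_model(n); px=np.atleast_2d(np.float64(px))
    d=np.c_[(px[:,0]-c["cx"])/c["fx"],(px[:,1]-c["cy"])/c["fy"],np.ones(len(px))]@R.from_euler("xyz",c["orientation"]).as_matrix().T
    return c["position"]+d*((z-c["position"][2])/d[:,2])[:,None]
def pix(p,n):
    c=bot.camera_model(n);q=(np.atleast_2d(p)-c["position"])@R.from_euler("xyz",c["orientation"]).as_matrix()
    return np.c_[c["cx"]+c["fx"]*q[:,0]/q[:,2],c["cy"]+c["fy"]*q[:,1]/q[:,2]]
def rect(m,z,n="top"):
    k=cv2.findContours(m.astype(np.uint8),cv2.RETR_EXTERNAL,cv2.CHAIN_APPROX_NONE)[0]
    k=max(k,key=cv2.contourArea)[:,0,:]
    return cv2.minAreaRect(w(k,z,n)[:,:2].astype(np.float32))
E
python3 - <<'E'
from h import *
for n in("top","scene"):
    im=cv2.imread(f"pics/{n}0.png"); h=cv2.cvtColor(im,cv2.COLOR_BGR2HSV)
    y=cv2.inRange(h,(22,90,60),(35,255,255)); 
    k,l,s,c=cv2.connectedComponentsWithStats(y)
    for i in range(1,k):
        if s[i,4]>40: print(n,s[i],c[i],rect(l==i,60,n), w(c[i],60,n)[0])
    for t in("cell_mid","tray","wheel"):
        bot.capture(n)
        for o in bot.outline_of(t,n)[:5]:
            m=o["mask"]; print(n,t,o["p"],o["pixel"],m.sum(), rect(m,{"cell_mid":60,"tray":47,"wheel":85}[t],n) if m.sum()>10 else 0)
a=cv2.imread("pics/top0.png")
A=cv2.resize(a[160:240,200:305],(790,600),interpolation=cv2.INTER_CUBIC);cv2.imwrite("pics/c1.png",A)
B=cv2.resize(a[170:262,320:400],None,fx=5,fy=6.5)
b=cv2.imread("pics/scene0.png")
cv2.imwrite("pics/c2.png",np.hstack([cv2.resize(a[165:265,315:395],(400,500),interpolation=cv2.INTER_CUBIC),cv2.resize(b[155:255,125:205],(400,500),interpolation=cv2.INTER_CUBIC)]))
E
```

```text
top [344 212  19  14 218] [352.74770642 218.21100917] ((444.5148010253906, -340.5266418457031), (43.39694595336914, 59.12416458129883), 5.891228199005127) [ 444.03177258 -340.26679347   60.        ]
top cell_mid 0.75 [337.6, 247.7] 210 ((348.41302490234375, -285.3482666015625), (63.709571838378906, 41.24420166015625), 62.98012924194336)
top cell_mid 0.71 [347.1, 217.3] 246 ((444.24798583984375, -334.8836669921875), (43.32603454589844, 69.34117126464844), 4.751130104064941)
top cell_mid 0.51 [370.6, 243.3] 305 ((361.3624267578125, -395.9206237792969), (58.844688415527344, 61.57286071777344), 71.42424011230469)
top cell_mid 0.38 [176.3, 193.3] 10677 ((536.8177490234375, 184.55718994140625), (664.078125, 255.08270263671875), 85.5134506225586)
top cell_mid 0.17 [283.0, 138.8] 473 ((724.0913696289062, -102.56982421875), (79.97151947021484, 84.2911605834961), 89.45037078857422)
top tray 0.98 [225.3, 194.9] 405 ((519.5625, 98.43003845214844), (77.73531341552734, 63.54450225830078), 85.16859436035156)
top wheel 0.54 [275.5, 199.9] 372 ((492.4679260253906, -90.18449401855469), (134.1998901367
[... 516 characters left out ...]
530574798584)
scene cell_mid 0.64 [190.5, 172.5] 342 ((372.8963623046875, -282.30816650390625), (89.01913452148438, 82.97093200683594), 61.15530014038086)
scene cell_mid 0.57 [281.1, 266.0] 347 ((747.4346313476562, 25.671878814697266), (46.78582763671875, 88.03361511230469), 85.23870086669922)
scene cell_mid 0.55 [237.5, 270.7] 633 ((758.73828125, -102.23915100097656), (84.61565399169922, 85.23030090332031), 89.09223175048828)
scene tray 0.88 [303.9, 210.0] 401 ((511.8772277832031, 103.14198303222656), (75.83381652832031, 91.92005920410156), 83.691650390625)
scene tray 0.61 [238.0, 267.5] 589 ((749.7877197265625, -101.15106201171875), (82.93707275390625, 83.21451568603516), 89.0943603515625)
```

View pics/c1.png

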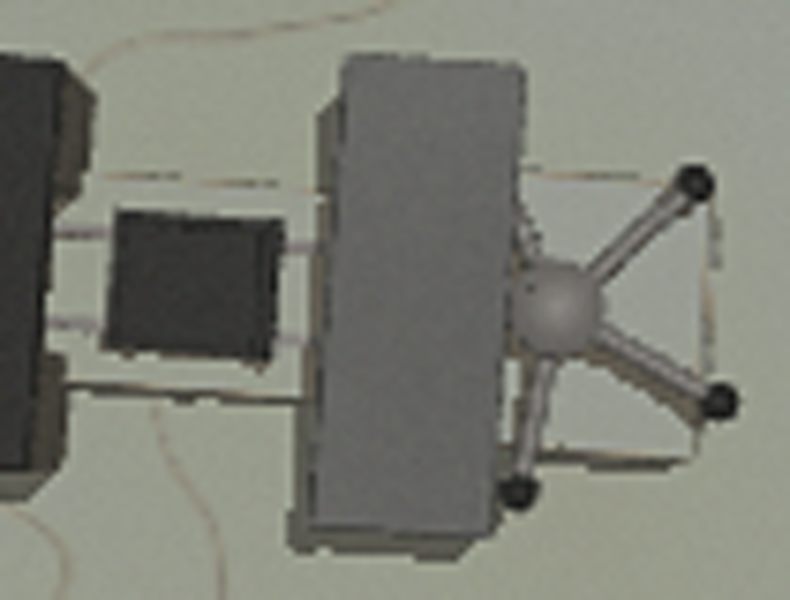

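View pics/c2.png

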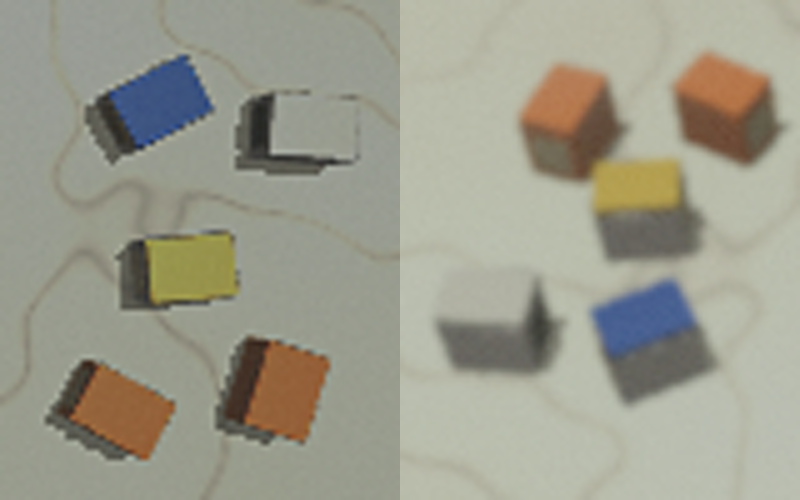

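Crop 1 (scale 7.5, offset 200,160) shows the hub at (556,306), black balls at (695,182), (720,402) and (518,492), and the tray at (118,210) to (270,360). Crop 2 confirms the yellow lid at left panel (192,268), with free space on both 44 mm sides.

```bash
python3 - <<'E'
from h import *
u=lambda *p:[[200+(a+.5)/7.524-.5,160+(b+.5)/7.5-.5] for a,b in p]
hub=w(u((558,304)),98)[0]; balls=w(u((695,182),(720,402),(518,492)),86)
print("hub",hub); 
# circle fit of balls
A=np.c_[2*balls[:,:2],np.ones(3)];s=np.linalg.solve(A,(balls[:,:2]**2).sum(1));c=s[:2];print("circ",c,np.sqrt(s[2]+c@c))
print(np.degrees(np.arctan2(*(balls[:,:2]-c).T[::-1])))
g=w(u((524,62),(491,533)),117);print("guard edge",g, np.degrees(np.arctan2(*(g[0]-g[1])[[1,0]])),np.linalg.norm(g[0]-g[1]),g.mean(0))
print("tray z50 front",w(u((118,210),(104,348)),50),"back z75",w(u((286,220),(270,360)),75))
print("hood z128",w(u((62,62)),128))
for n in("scene",):
  im=cv2.imread("pics/scene0.png");o=bot
E
```

```text
hub [506.74450752 -68.54935737  98.        ]
circ [505.45419844 -68.32256738] 84.44643721032104
[ -48.09081612 -120.49168396  167.63951064]
guard edge [[613.19720153 -53.95477392 117.        ]
 [405.82510505 -37.61310143 117.        ]] -4.50580336886414 208.01499142771627 [509.51115329 -45.78393767 117.        ]
tray z50 front [[553.85429858 132.58542405  50.        ]
 [489.946587   139.10264425  50.        ]] back z75 [[546.87081351  53.59795213  75.        ]
 [483.2551748   61.118513    75.        ]]
hood z128 [[613.50019324 148.45417869 128.        ]]
```

```bash
python3 - <<'E'
import cv2,numpy as np
b=cv2.imread("pics/scene0.png")
cv2.imwrite("pics/c3.png",cv2.resize(b[165:240,220:320],(800,600),interpolation=cv2.INTER_CUBIC))
E
```

```text
(no output)
```

View pics/c3.png

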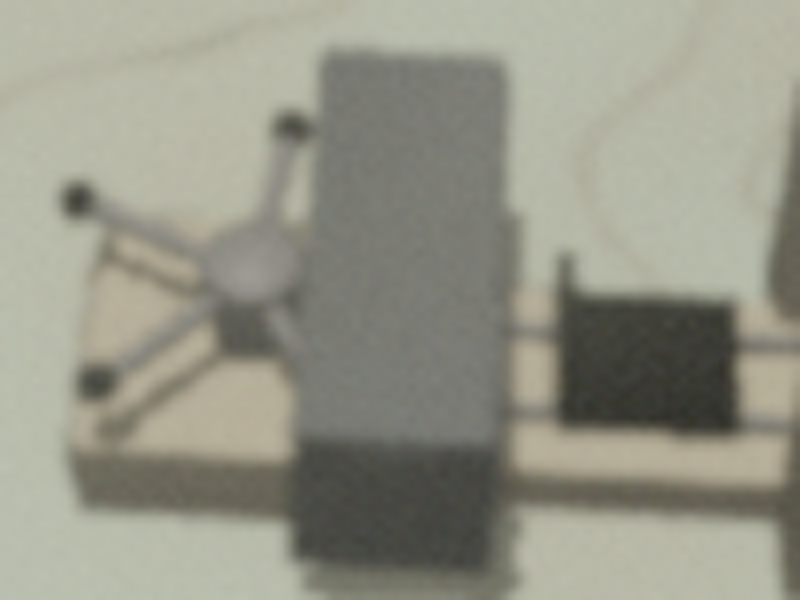

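The scene crop (scale 8, offset 220,165) shows balls at (292,128), (78,200) and (97,380). The tray's front rim runs (737,302)–(735,430) and its near rim is along row 428. I'll cross-check the two cameras.

```bash
python3 - <<'E'
from h import *
u=lambda *p:[[220+(a+.5)/8-.5,165+(b+.5)/8-.5] for a,b in p]
balls=w(u((78,200),(97,380),(292,128)),86,"scene")[:,:2]
A=np.c_[2*balls,np.ones(3)];s=np.linalg.solve(A,(balls**2).sum(1));c=s[:2];print("circ",c,np.sqrt(s[2]+c@c),np.degrees(np.arctan2(*(balls-c).T[::-1])))
print(w(u((252,258)),98,"scene"))
t=w(u((737,304),(735,428),(565,424)),50,"scene");print("tray front far,near; back near",t)
print("back wall top far",w(u((567,255)),75,"scene"))
print("guard",w(u((320,50),(298,440)),117,"scene"))
E
```

```text
circ [506.15427581 -65.10492851] 83.91439728082003 [-119.52587878  -48.65610358  167.4891485 ]
[[508.21594507 -65.30606817  98.        ]]
tray front far,near; back near [[495.35070034 141.67229751  50.        ]
 [561.6281073  132.90788842  50.        ]
 [558.6435297   62.99937698  50.        ]]
back wall top far [[488.41256367  67.6031893   75.        ]]
guard [[407.73460681 -34.95023791 117.        ]
 [616.24829182 -49.1972902  117.        ]]
```

```bash
cat >>h.py <<'E'
def to(x,y,z,yaw=None):
    "tool-axis shift from measured pose to world target, and turn about tool z"
    o=bot.get_obs(); M=R.from_euler("xyz",o["tcp_rot"])
    d=M.inv().apply(np.array([x,y,z])-o["tool_pos"])
    print("pos",o["tool_pos"].round(1),"rpy",o["tcp_rot"].round(3),"shift",d.round(1),"len",np.linalg.norm(d).round(1))
    if yaw is not None: print("turn",(R.from_euler("xyz",o["tcp_rot"]).inv()*R.from_euler("xyz",[np.pi,0,np.radians(yaw)])).as_rotvec().round(3))
E
python3 -m jog '[[-32,-33.5,0,0,0,0],[-32,-33.5,0,0,0,0],[-32,-33.5,0,0,0,0],[-32,-33.5,0,0,0,0],[-32,-33.5,0,0,0,0],[-32,-33.5,0,0,0,0],[-32,-33.5,0,0,0,0],[-32,-33.5,0,0,0,0],[-32,-33.5,0,0,0,0],[-32,-33.5,0,0,0,0],[-32,-33.5,0,0,0,0],[-32,-33.5,0,0,0,0]]' 75
python3 -c "
from h import *
to(446,-339.5,130,95.9)"
```

```text
time: 1.9
tool_pos: [403.7, -0.3, 227.0]
tcp_rot: [3.141, 0.001, 2.835]
contact_force: [0.5, 0.7, -0.5]
grip_width: 69.1
finger_force: 0.0
pos [ 4.037e+02 -3.000e-01  2.270e+02] rpy [3.141e+00 1.000e-03 2.835e+00] shift [-142.5 -310.8   97. ] len 355.4
turn [1.000e-03 1.000e-03 1.162e+00]
```

```bash
python3 -m jog '[[-15.8,-34.5,0,0,0,0],[-15.8,-34.5,0,0,0,0],[-15.8,-34.5,0,0,0,0],[-15.8,-34.5,0,0,0,0],[-15.8,-34.5,0,0,0,0],[-15.8,-34.5,0,0,0,0],[-15.8,-34.5,0,0,0,0],[-15.8,-34.5,0,0,0,0],[-15.8,-34.5,0,0,0,0]]'
python3 -m jog '[[0,0,12,0,0,0.145],[0,0,12,0,0,0.145],[0,0,12,0,0,0.145],[0,0,12,0,0,0.145],[0,0,12,0,0,0.145],[0,0,12,0,0,0.145],[0,0,12,0,0,0.145],[0,0,12,0,0,0.147],[0,0,0,0,0,0]]'
python3 -c "
from h import *
to(446,-339.5,21,95.9)"
```

```text
time: 2.8
tool_pos: [445.3, -338.8, 226.7]
tcp_rot: [3.141, 0.0, 2.836]
contact_force: [0.5, 0.5, 0.2]
grip_width: 68.6
finger_force: 0.0
time: 3.7
tool_pos: [444.6, -336.5, 129.2]
tcp_rot: [-3.14, -0.003, 1.672]
contact_force: [0.1, 0.8, 0.1]
grip_width: 68.7
finger_force: 0.0
pos [ 444.6 -336.5  129.2] rpy [-3.140e+00 -3.000e-03  1.672e+00] shift [ -3.4   1.3 108.1] len 108.2
turn [-0.002 -0.003 -0.001]
```

```bash
python3 -m jog '[[-3,1,0,0,0,0],[0,0,18,0,0,0],[0,0,18,0,0,0],[0,0,18,0,0,0],[0,0,18,0,0,0],[0,0,18,0,0,0],[0,0,12,0,0,0],[0,0,6,0,0,0],[0,0,0,0,0,0]]'
python3 -m jog '[[0,0,0,0,0,0],[0,0,0,0,0,0],[0,0,0,0,0,0],[0,0,0,0,0,0],[0,0,0,0,0,0],[0,0,0,0,0,0],[0,0,0,0,0,0]]' 30
```

```text
time: 4.6
tool_pos: [446.6, -340.1, 22.5]
tcp_rot: [-3.141, -0.0, 1.675]
contact_force: [0.3, -0.4, 0.0]
grip_width: 68.4
finger_force: 0.0
time: 5.3
tool_pos: [446.7, -340.3, 23.2]
tcp_rot: [3.141, 0.001, 1.674]
contact_force: [-3.8, 0.5, 5.7]
grip_width: 43.8
finger_force: 30.0
```

```bash
python3 -m jog '[[0,0,-8,0,0,0],[0,0,-16,0,0,0],[0,0,-25,0,0,0],[0,0,-30,0,0,0],[0,0,-30,0,0,0],[0,0,-30,0,0,0],[0,0,-26,0,0,0.047],[0,0,0,0,0,0.047],[0,0,0,0,0,0.047],[0,0,0,0,0,0.047],[0,0,0,0,0,0]]'
python3 -c "
from h import *
to(521.8,97.8,190,85.1)"
```

```text
time: 6.4
tool_pos: [446.6, -339.8, 187.8]
tcp_rot: [-3.141, -0.0, 1.485]
contact_force: [0.0, -0.3, -1.7]
grip_width: 44.0
finger_force: 30.0
pos [ 446.6 -339.8  187.8] rpy [-3.141 -0.     1.485] shift [442.4  37.7  -2.1] len 444.0
turn [-0. -0.  0.]
```

```bash
python3 -m jog '[[20,1.7,0,0,0,0],[40,3.4,0,0,0,0],[40,3.4,0,0,0,0],[40,3.4,0,0,0,0],[40,3.4,0,0,0,0],[40,3.4,0,0,0,0],[40,3.4,0,0,0,0],[40,3.4,0,0,0,0],[40,3.4,0,0,0,0],[40,3.4,0,0,0,0],[40,3.4,0,0,0,0],[22,2,0,0,0,0]]'
python3 -m jog '[[0,0,15,0,0,0],[0,0,25,0,0,0],[0,0,25,0,0,0],[0,0,15,0,0,0],[0,0,0,0,0,0],[0,0,0,0,0,0]]'
python3 - <<'E'
from h import *
to(521.8,97.8,110,85.1)
im=bot.capture("scene")[:,:,::-1]; cv2.imwrite("pics/s2.png",im)
t=bot.capture("top")[:,:,::-1]; cv2.imwrite("pics/t2.png",t)
cv2.imwrite("pics/c4.png",np.hstack([cv2.resize(im[140:240,260:340],(480,600),interpolation=cv2.INTER_CUBIC),cv2.resize(t[160:240,200:240],(300,600),interpolation=cv2.INTER_CUBIC)]))
E
```

```text
time: 7.6
tool_pos: [521.0, 100.9, 187.8]
tcp_rot: [-3.141, -0.001, 1.489]
contact_force: [0.3, -0.5, -1.7]
grip_width: 43.9
finger_force: 30.0
time: 8.2
tool_pos: [521.5, 97.7, 108.1]
tcp_rot: [-3.141, -0.0, 1.487]
contact_force: [0.6, -0.1, -0.9]
grip_width: 44.3
finger_force: 30.0
pos [521.5  97.7 108.1] rpy [-3.141 -0.     1.487] shift [ 0.1  0.3 -1.9] len 1.9
turn [-0.    -0.     0.002]
```

View pics/c4.png

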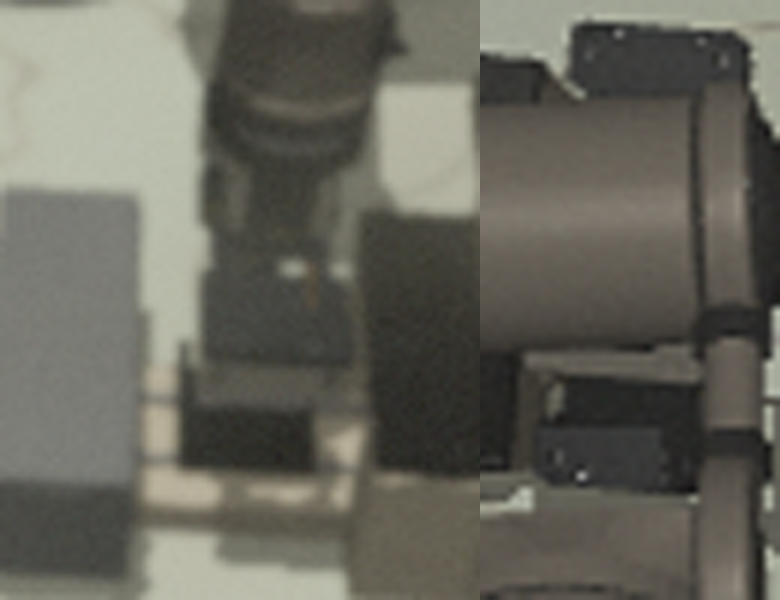

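The left panel shows the grey cell face below the finger, about cols 197–320 and rows 362–405. The tray lies under it at cols 182–312, near rim at row 468. The top view is hidden by the arm. I'll compare these with the predicted pixels.

```bash
python3 - <<'E'
from h import *
a=np.radians(-4.9);ex=np.array([np.cos(a),np.sin(a),0]);ey=np.array([-np.sin(a),np.cos(a),0])
cr=lambda p:((pix(p,"scene")-[260,140]+.5)*6-.5).round(0).tolist()
c=np.array([521.5,98.6,0])
print("cell bottom near -y,+y",cr([c+22*ex-30*ey+[0,0,85],c+22*ex+30*ey+[0,0,85]]), "at z108",cr([c+22*ex-30*ey+[0,0,108],c+22*ex+30*ey+[0,0,108]]))
t=np.array([521.8,98.7,0])
print("tray near rim z50: -y(-34),+y38",cr([t+32*ex-40*ey+[0,0,50],t+32*ex+38*ey+[0,0,50]]),"far front",cr(t-32*ex+38*ey+[0,0,50]),"far wall top",cr(t-32*ex-40*ey+[0,0,75]))
print("guard near",)
im=cv2.imread("pics/s2.png")
g=im.mean(2)
for r in (201,203,205,206): print(r,g[r,288:322].astype(int))
for r in (212,214,216): print(r,g[r,286:318].astype(int))
for cc in (298,304,308): print(cc,g[192:224,cc].astype(int))
E
```

```text
cell bottom near -y,+y [[193.0, 402.0], [304.0, 409.0]] at z108 [[197.0, 375.0], [309.0, 382.0]]
tray near rim z50: -y(-34),+y38 [[170.0, 456.0], [312.0, 464.0]] far front [[308.0, 375.0]] far wall top [[174.0, 339.0]]
guard near
201 [151 117  86  83  94  96  87  82  73  78  78  80  80  77  74  75  75  73
  74  74  71  71  73  69  73  69  64  61  66  66  69  79  73  64]
203 [153 120  80  65  74  85  81  78  76  78  85  82  85  87  84  82  85  84
  82  84  82  82  81  85  81  79  67  67  75  78  79  79  77  60]
205 [136 105  74  62  70  86  83  84  84  86  83  88  83  88  85  86  84  83
  85  84  81  84  81  82  82  82  79  78  81  84  89  92  80  63]
206 [116  91  70  56  70  84  91  86  81  84  83  83  81  85  82  84  80  84
  78  82  81  82  82  73  79  83  82  82  84  87  96  92  85  67]
212 [172 169 153 118  71  54  50  52  48  45  50  48  47  46  45  45  47  49
  44  41  41  43  38  38  46  53  77 100 109 119 132 147]
214 [165 163 149 114  66  49  48  48  44  44  42  46  44  46  43  44  43  42
  41  40  45  41  41  43  41  46  73  98 121 140 155 169]
216 [131 128 117  89  63  51  48  48  48  46  50  48  44  46  45  44  45  41
  45  42  35  41  45  44  39  51  65  89  95 106 131 153]
298 [ 68  66  71  68  73  68  64  62  73  78  81  85  84  83  83  69  59  45
  49  47  47  44  44  47  44  54  74  99 106 107 107 106]
304 [ 67  66  68  66  68  63  60  59  62  75  84  85  86  84  80  72  56  47
  48  46  44  48  41  41  45  45  61  87 117 143 141 114]
308 [ 67  68  63  66  63  60  57  56  56  71  83  82  83  81  81  73  63  52
  43  44  38  39  41  42  45  42  57  85 115 148 164 145]
```

```bash
python3 -m jog '[[1,0.3,8,0,0,0],[0,0,12,0,0,0],[0,0,8,0,0,0],[0,0,4,0,0,0],[0,0,2,0,0,0],[0,0,2,0,0,0],[0,0,1,0,0,0],[0,0,0,0,0,0]]'
```

```text
time: 9.1
tool_pos: [522.2, 98.1, 70.8]
tcp_rot: [3.141, -0.0, 1.486]
contact_force: [-0.6, 0.1, -1.8]
grip_width: 44.0
finger_force: 30.0
```

Cell bottom is about 2 mm below the rim top with no contact force, so it is inside the pocket. Lowering the rest.

```bash
python3 -m jog '[[0,0,1,0,0,0],[0,0,1,0,0,0],[0,0,0.7,0,0,0],[0,0,0,0,0,0]]'
```

```text
time: 9.5
tool_pos: [522.2, 98.1, 68.2]
tcp_rot: [3.141, -0.0, 1.486]
contact_force: [-0.7, -0.3, 1.1]
grip_width: 43.7
finger_force: 30.0
```

```bash
python3 -m jog '[[0,0,0.3,0,0,0],[0,0,0,0,0,0],[0,0,0,0,0,0],[0,0,0,0,0,0],[0,0,0,0,0,0],[0,0,0,0,0,0]]' 70
python3 -m jog '[[0,0,-10,0,0,0],[0,0,-25,0,0,0],[0,0,-30,0,0,0],[0,0,-35,0,0,0],[-40,0,-20,0,0,0],[-45,0,0,0,0,0],[-45,0,0,0,0,0],[-45,0,0,0,0,0],[-45,0,0,0,0,0],[-45,0,0,0,0,0],[-35,0,0,0,0,0],[0,0,0,0,0,0]]' 0
python3 - <<'E'
from h import *
im=bot.capture("scene")[:,:,::-1]; cv2.imwrite("pics/s3.png",im)
t=bot.capture("top")[:,:,::-1]; cv2.imwrite("pics/t3.png",t)
cv2.imwrite("pics/c5.png",np.hstack([cv2.resize(im[150:240,220:320],(400,360),interpolation=cv2.INTER_CUBIC),cv2.resize(t[160:250,200:300],(400,360),interpolation=cv2.INTER_CUBIC)]))
E
```

```text
time: 10.1
tool_pos: [522.1, 98.1, 67.7]
tcp_rot: [3.142, -0.0, 1.486]
contact_force: [-0.3, 0.1, -1.2]
grip_width: 64.2
finger_force: 0.0
time: 11.3
tool_pos: [496.2, -205.0, 188.4]
tcp_rot: [3.14, 0.002, 1.481]
contact_force: [0.4, -0.5, -0.3]
grip_width: 0.3
finger_force: 0.0
```

View pics/c5.png

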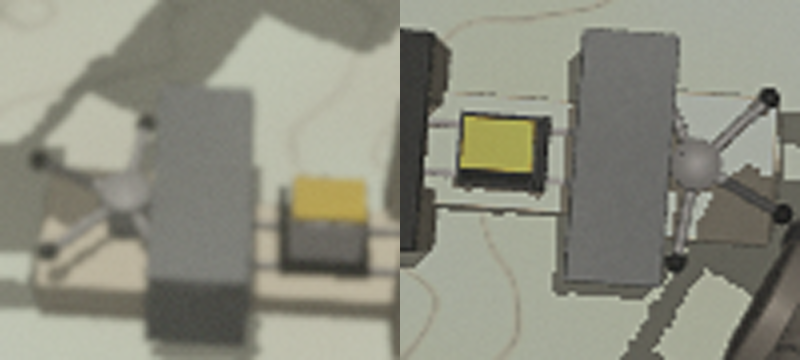

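The cell sits squarely in the pocket (scene lid at (330,200), top lid at (497,145)). The wheel has not moved: its spokes are near -120°, -48° and 167° in the world frame. Next is to position behind the -120° spoke.

```bash
cat >>h.py <<'E'
HUB=np.array([506.5,-67.5])
def fin(phi,z,r=62,s=24):
    a=np.radians(phi);u=np.array([np.cos(a),np.sin(a)]);t=np.array([-u[1],u[0]])
    p=HUB+r*u-s*t; to(*p,z,phi+180)
def stat():
    o=bot.get_obs();F=o["contact_force"];p=o["tool_pos"][:2]-HUB
    M=R.from_euler("xyz",o["tcp_rot"]).as_matrix();f=M.T@F
    phi=np.degrees(o["tcp_rot"][2])-180
    a=np.radians(phi);u=np.array([np.cos(a),np.sin(a)])
    print("t",o["time"],"phi",phi.round(1),"r",(p@u).round(1),"s",-(p@[-u[1],u[0]]).round(1),"z",o["tool_pos"][2].round(1),"Ftool",f.round(1),"Mz",o["moment"][2].round(3),"rxF",((p[0]*F[1]-p[1]*F[0])/1000).round(3))
E
python3 -m jog '[[0,0,0,0,0,0.122],[0,0,0,0,0,0.122],[0,0,0,0,0,0.122],[0,0,0,0,0,0.122],[0,0,0,0,0,0.122],[0,0,0,0,0,0]]'
python3 -c "
from h import *
fin(-130,115)"
```

```text
time: 12.0
tool_pos: [496.9, -199.2, 188.1]
tcp_rot: [3.142, -0.0, 0.877]
contact_force: [0.0, 0.5, 1.0]
grip_width: 0.4
finger_force: 0.0
pos [ 496.9 -199.2  188.1] rpy [ 3.142 -0.     0.877] shift [  45.4 -101.1   73.1] len 132.8
turn [ 0.    -0.     0.004]
```

```bash
python3 -m jog '[[15,-33,24,0,0,0],[15,-34,24,0,0,0],[15,-34,25,0,0,0],[0,0,0,0,0,0],[0,0,15,0,0,0],[0,0,15,0,0,0],[0,0,14,0,0,0],[0,0,0,0,0,0]]'
python3 -c "
from h import *
fin(-130,70);stat()"
```

```text
time: 12.8
tool_pos: [447.6, -101.0, 70.0]
tcp_rot: [-3.14, 0.0, 0.879]
contact_force: [0.9, 0.2, -0.1]
grip_width: 0.2
finger_force: 0.0
pos [ 447.6 -101.    70. ] rpy [-3.14   0.     0.879] shift [ 1.6 -0.4 -0. ] len 1.6
turn [-0.002  0.     0.006]
t 12.8 phi -129.6 r 63.4 s 24.0 z 70.0 Ftool [0.7 0.6 0.1] Mz 0.014 rxF 0.022
```

```bash
S='from h import *;stat()'
python3 -m jog '[[-0.9,2.5,0,0,0,-0.04],[-0.9,2.5,0,0,0,-0.04],[-0.9,2.5,0,0,0,-0.04],[-0.9,2.5,0,0,0,-0.04]]' >/dev/null; python3 -c "$S"
python3 -m jog '[[-0.9,2.5,0,0,0,-0.04],[-0.9,2.5,0,0,0,-0.04]]'>/dev/null; python3 -c "$S"
python3 -m jog '[[-0.9,2.5,0,0,0,-0.04],[-0.9,2.5,0,0,0,-0.04]]'>/dev/null; python3 -c "$S"
python3 -m jog '[[-0.9,2.5,0,0,0,-0.04],[-0.9,2.5,0,0,0,-0.04]]'>/dev/null; python3 -c "$S"
```

```text
t 13.2 phi -120.4 r 63.3 s 23.2 z 71.8 Ftool [ 3.  -7.2 -2.5] Mz 0.027 rxF -0.525
t 13.4 phi -115.8 r 63.1 s 24.9 z 71.7 Ftool [ 2.8 -6.3 -3.3] Mz 0.022 rxF -0.469
t 13.6 phi -111.2 r 63.0 s 25.1 z 71.7 Ftool [ 3.  -6.7 -4.6] Mz -0.022 rxF -0.493
t 13.8 phi -106.7 r 62.9 s 25.2 z 71.7 Ftool [ 2.4 -5.8 -5.1] Mz -0.022 rxF -0.42
```

```bash
S='from h import *;stat()'
python3 -m jog '[[-0.9,2.5,0,0,0,-0.04],[-0.9,2.5,0,0,0,-0.04],[-0.9,2.5,0,0,0,-0.04],[-0.9,2.5,0,0,0,-0.04],[-0.9,2.5,0,0,0,-0.04],[-0.9,2.5,0,0,0,-0.04],[-0.9,2.5,0,0,0,-0.04],[-0.9,2.5,0,0,0,-0.04],[-0.9,2.5,0,0,0,-0.04]]' >/dev/null; python3 -c "$S"
python3 -m jog '[[-0.9,2.5,0,0,0,-0.04],[-0.9,2.5,0,0,0,-0.04],[-0.9,2.5,0,0,0,-0.04],[-0.9,2.5,0,0,0,-0.04],[-0.9,2.5,0,0,0,-0.04],[-0.9,2.5,0,0,0,-0.04],[-0.9,2.5,0,0,0,-0.04],[-0.9,2.5,0,0,0,-0.04],[-0.9,2.5,0,0,0,-0.04]]' >/dev/null; python3 -c "$S"
```

```text
t 14.7 phi -86.0 r 62.4 s 25.8 z 71.6 Ftool [ 4.4 -5.8 -3.2] Mz 0.011 rxF -0.477
t 15.6 phi -65.4 r 61.9 s 26.2 z 71.6 Ftool [ 3.6 -5.9 -2.8] Mz 0.002 rxF -0.456
```

```bash
S='from h import *;stat()'
python3 -m jog '[[-0.9,2.5,0,0,0,-0.04],[-0.9,2.5,0,0,0,-0.04],[-0.9,2.5,0,0,0,-0.04],[-0.9,2.5,0,0,0,-0.04],[-0.9,2.5,0,0,0,-0.04],[-0.9,2.5,0,0,0,-0.04],[-0.9,2.5,0,0,0,-0.04],[-0.9,2.5,0,0,0,-0.04],[-0.9,2.5,0,0,0,-0.04]]' >/dev/null; python3 -c "$S"
python3 -m jog '[[0,-3,0,0,0,0],[0,-5,0,0,0,0],[0,0,-20,0,0,0],[0,0,-22,0,0,0],[0,0,0,0,0,0]]' >/dev/null; python3 -c "$S"
python3 -m jog '[[4.2,-8.8,0,0,0,0.146],[4.2,-8.8,0,0,0,0.146],[4.2,-8.8,0,0,0,0.146],[4.2,-8.8,0,0,0,0.146],[4.2,-8.8,0,0,0,0.146],[4.2,-8.8,0,0,0,0.146],[4.2,-8.8,0,0,0,0.146],[4.2,-8.8,0,0,0,0.146],[4.2,-8.8,0,0,0,0.146],[4.2,-8.8,0,0,0,0.146],[0,0,0,0,0,0]]' >/dev/null; python3 -c "from h import *;stat();fin(-128,70)"
```

```text
t 16.5 phi -44.8 r 61.4 s 26.4 z 71.6 Ftool [ 3.9 -5.  -3.3] Mz 0.03 rxF -0.409
t 17.0 phi -45.0 r 64.8 s 32.7 z 115.9 Ftool [-0.8 -0.5 -0. ] Mz 0.039 rxF -0.007
t 18.1 phi -128.7 r 71.3 s 25.9 z 112.4 Ftool [-0.5  0.  -0.5] Mz -0.002 rxF 0.014
pos [ 441.7 -107.   112.4] rpy [-3.141  0.     0.895] shift [ 9.   2.7 42.4] len 43.4
turn [-0.001  0.    -0.013]
```

```bash
S='from h import *;stat()'
python3 -m jog '[[9,1,0,0,0,0],[0,0,15,0,0,0],[0,0,15,0,0,0],[0,0,12,0,0,0],[0,0,0,0,0,0]]' >/dev/null; python3 -c "$S"
python3 -m jog '[[-0.9,2.5,0,0,0,-0.04],[-0.9,2.5,0,0,0,-0.04],[-0.9,2.5,0,0,0,-0.04],[-0.9,2.5,0,0,0,-0.04],[-0.9,2.5,0,0,0,-0.04],[-0.9,2.5,0,0,0,-0.04]]' >/dev/null; python3 -c "$S"
python3 -m jog '[[-0.9,2.5,0,0,0,-0.04],[-0.9,2.5,0,0,0,-0.04],[-0.9,2.5,0,0,0,-0.04],[-0.9,2.5,0,0,0,-0.04],[-0.9,2.5,0,0,0,-0.04],[-0.9,2.5,0,0,0,-0.04],[-0.9,2.5,0,0,0,-0.04],[-0.9,2.5,0,0,0,-0.04]]' >/dev/null; python3 -c "$S"
```

```text
t 18.6 phi -128.5 r 62.1 s 24.4 z 69.3 Ftool [0.  0.2 0.4] Mz -0.031 rxF 0.012
t 19.2 phi -114.7 r 61.8 s 25.2 z 71.1 Ftool [ 1.7 -6.7 -4.1] Mz -0.003 rxF -0.456
t 20.0 phi -96.4 r 61.3 s 25.3 z 71.0 Ftool [ 3.3 -5.8 -2.9] Mz -0.028 rxF -0.436
```

```bash
S='from h import *;stat()'
python3 -m jog '[[-0.9,2.5,0,0,0,-0.04],[-0.9,2.5,0,0,0,-0.04],[-0.9,2.5,0,0,0,-0.04],[-0.9,2.5,0,0,0,-0.04],[-0.9,2.5,0,0,0,-0.04],[-0.9,2.5,0,0,0,-0.04],[-0.9,2.5,0,0,0,-0.04]]' >/dev/null; python3 -c "$S"
python3 -m jog '[[-0.9,2.5,0,0,0,-0.04],[-0.9,2.5,0,0,0,-0.04],[-0.9,2.5,0,0,0,-0.04]]' >/dev/null; python3 -c "$S"
python3 -m jog '[[-0.9,2.5,0,0,0,-0.04],[-0.9,2.5,0,0,0,-0.04],[-0.9,2.5,0,0,0,-0.04]]' >/dev/null; python3 -c "$S"
python3 -m jog '[[-0.9,2.5,0,0,0,-0.04],[-0.9,2.5,0,0,0,-0.04],[-0.9,2.5,0,0,0,-0.04]]' >/dev/null; python3 -c "$S"
```

```text
t 20.7 phi -80.3 r 61.0 s 25.3 z 70.9 Ftool [ 4.4 -5.5 -3.5] Mz 0.043 rxF -0.447
t 21.0 phi -73.4 r 60.9 s 25.3 z 70.9 Ftool [ 3.8 -5.7 -3. ] Mz 0.087 rxF -0.442
t 21.3 phi -66.6 r 60.8 s 25.3 z 70.8 Ftool [ 3.6 -5.4 -3.4] Mz 0.013 rxF -0.417
t 21.6 phi -59.7 r 60.7 s 25.3 z 70.8 Ftool [ 4.1 -5.2 -4.1] Mz 0.02 rxF -0.421
```

```bash
S='from h import *;stat()'
python3 -m jog '[[-0.9,2.5,0,0,0,-0.04],[-0.9,2.5,0,0,0,-0.04]]' >/dev/null; python3 -c "$S"
python3 -m jog '[[-0.9,2.5,0,0,0,-0.04],[-0.9,2.5,0,0,0,-0.04]]' >/dev/null; python3 -c "$S"
python3 -m jog '[[-0.9,2.5,0,0,0,-0.04],[-0.9,2.5,0,0,0,-0.04]]' >/dev/null; python3 -c "$S"
```

```text
t 21.8 phi -55.1 r 60.7 s 25.3 z 70.8 Ftool [ 4.7 -5.8 -3.1] Mz 0.056 rxF -0.469
t 22.0 phi -50.5 r 60.7 s 25.3 z 70.8 Ftool [ 4.1 -6.  -3.1] Mz 0.098 rxF -0.466
t 22.2 phi -45.9 r 60.7 s 25.2 z 70.8 Ftool [ 4.9 -6.5 -3. ] Mz -0.036 rxF -0.519
```

```bash
S='from h import *;stat()'
python3 -m jog '[[-0.9,2.5,0,0,0,-0.04]]' >/dev/null; python3 -c "$S"
python3 -m jog '[[-0.9,2.5,0,0,0,-0.04]]' >/dev/null; python3 -c "$S;print(bot.get_obs()['joint_positions'].round(2))"
```

```text
t 22.3 phi -43.6 r 60.6 s 25.2 z 70.7 Ftool [ 4.6 -6.8 -1.4] Mz 0.009 rxF -0.529
t 22.4 phi -41.3 r 60.6 s 25.2 z 70.8 Ftool [ 4.3 -5.  -2.5] Mz -0.013 rxF -0.411
[-0.37  0.56  1.65 -0.    0.94 -1.22]
```

```bash
S='from h import *;stat()'
for i in 1; do python3 -m jog '[[-0.9,2.5,0,0,0,-0.04]]' >/dev/null; python3 -c "$S"; python3 -m jog '[[-0.9,2.5,0,0,0,-0.04]]' >/dev/null; python3 -c "$S"; python3 -m jog '[[-0.9,2.5,0,0,0,-0.04]]' >/dev/null; python3 -c "$S"; done
```

```text
t 22.5 phi -39.0 r 60.6 s 25.3 z 70.7 Ftool [ 4.2 -6.1 -2.6] Mz 0.066 rxF -0.471
t 22.6 phi -36.8 r 60.5 s 25.3 z 70.8 Ftool [ 5.7 -6.5 -2.9] Mz 0.022 rxF -0.539
t 22.7 phi -34.5 r 60.5 s 25.4 z 70.8 Ftool [ 5.7 -7.5 -2.7] Mz 0.058 rxF -0.598
```

```bash
S='from h import *;stat()'
python3 -m jog '[[-0.9,2.5,0,0,0,-0.04]]' >/dev/null; python3 -c "$S"; python3 -m jog '[[-0.9,2.5,0,0,0,-0.04]]' >/dev/null; python3 -c "$S"
```

```text
t 22.8 phi -32.2 r 60.4 s 25.5 z 70.7 Ftool [ 6.5 -7.4 -4.1] Mz 0.085 rxF -0.613
t 22.9 phi -29.9 r 60.4 s 25.6 z 70.8 Ftool [ 6.  -8.1 -3.1] Mz 0.006 rxF -0.64
```

The torque has risen steadily for about 10° at the expected spring slope, to about 0.65 against about 0.45 free. One more row, then back off.

```bash
S='from h import *;stat()'
python3 -m jog '[[-0.9,2.5,0,0,0,-0.04]]' >/dev/null; python3 -c "$S"
python3 -m jog '[[0,0,0,0,0,0]]' >/dev/null; python3 -c "$S"
```

```text
t 23.0 phi -27.6 r 60.3 s 25.7 z 70.8 Ftool [ 5.4 -9.7 -2.7] Mz 0.052 rxF -0.726
t 23.1 phi -27.6 r 60.4 s 25.5 z 70.7 Ftool [ 6.  -6.2 -2.9] Mz 0.036 rxF -0.524
```

```bash
S='from h import *;stat()'
python3 -m jog '[[0,-2,0,0,0,0],[0,-4,0,0,0,0],[0,-5,0,0,0,0],[0,0,-20,0,0,0],[0,0,-40,0,0,0],[0,0,-40,0,0,0],[-40,0,0,0,0,0],[-40,0,0,0,0,0],[-40,0,0,0,0,0],[-30,0,0,0,0,0],[0,0,0,0,0,0],[0,0,0,0,0,0]]' ; python3 - <<'E'
from h import *
im=bot.capture("scene")[:,:,::-1]; t=bot.capture("top")[:,:,::-1]
cv2.imwrite("pics/c6.png",np.hstack([cv2.resize(im[150:240,220:320],(400,360),interpolation=cv2.INTER_CUBIC),cv2.resize(t[160:250,200:300],(400,360),interpolation=cv2.INTER_CUBIC)]))
E
```

```text
time: 24.3
tool_pos: [677.1, -197.5, 169.8]
tcp_rot: [3.142, -0.002, 2.656]
contact_force: [-0.8, -0.9, 0.2]
grip_width: 0.6
finger_force: 0.0
```

View pics/c6.png

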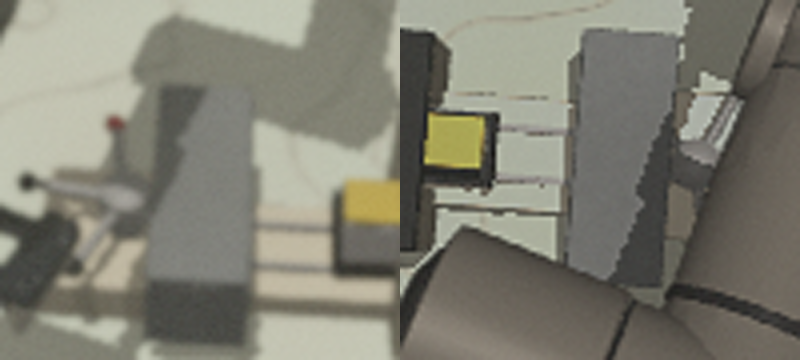

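The picture shows the red ball at (115,122) and the yellow cell still in the tray, which has entered the hood. The gripper is up and clear. Handing in.

```bash
python3 -c "
from plant import bot
print(bot.close_job())"
```

```text
the job is handed in; nothing more can be done
None
```

I put the yellow-lidded cell in the tray pocket, wound the tray in against the seal with two spoke pushes, and handed the job in; no verdict came back. At the last push the wheel took about 0.70 N m (0.45 free), which I estimate presses the cell with about 15 N, and the gripper was clear of everything.

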